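# Clear the check scale and hold its recessed zero switch

## Task

The small box on the pan of the packing bench's check scale failed its weight check: drop it into the empty open-front picking bin left of the scale so that the pan is empty. Then draw the slim metal stylus out of the wooden tool block, put its pin through the round opening at the right-hand end of the scale's sloping console and press the recessed zero button all the way down; finish while still gripping the stylus and holding the button down. Never press the button while anything lies on the pan, and leave the screwdriver and the glue stick where they stand.

Things in the scene. Friction and masses are not known exactly. Their poses are not given: they have to be found in the camera images.
- scale: Bench check scale, fixed, grey plastic, 290 (x) x 240 (y) mm footprint. Origin on the table under the centre of the footprint; its x axis points to its back (away from the robot at yaw 0), y to its left, z up. Front third: sloping console; behind it the pan.
- pan: Bare metal weighing pan of the scale, 186 (x) x 232 (y) mm, fixed on the scale. Origin at the pan's centre, 73 mm above the table and 12 mm below the flat top face of the pan (top face 85 mm above the table). Axes as the scale's.
- aperture (a point): Centre of the mouth of the round opening, 12 mm diameter, chamfered, with a dark rubber ring, near the right-hand end of the console (x -100, y -86, z 56 mm in the scale's frame), right of the keypad. z axis: straight out of the hole, leaning 0.21 rad from vertical toward the scale's front (-x). 14 mm deep to the button; a 5 mm pin goes in along this axis or straight down.
- zero_button (a joint): Travel of the round white zero button (10 mm diameter) at the bottom of the opening, in metres: 0 released, 0.004 all the way down, along the opening's axis. Its top lies 14 mm below the mouth, so at the stop the pin's tip is 18 mm below the mouth. Springs back when let go; the spring takes 1.7 N to start and 5 N at the stop.
- tool_block: Hardwood tool block, fixed, 124 (x) x 56 (y) x 50 (high) mm, with two holes 8 mm wide on its long centre line at x -36 and x +36 mm, 47 mm deep. Origin on the table under its centre, x along its length. The stylus stands in one hole, the screwdriver in the other; which is which varies. The tall shipping carton on the right of the table begins some 10 cm behind it: keep the gripper clear of that.
- stylus: Slim metal stylus standing tip down in one hole of the tool block, 140 mm long, 35 g. Origin at the tip, z along it to its butt. Pin 5 mm diameter from 0 to 45 mm, then a straight round grip of 12 mm diameter to 137 mm (hold it there), whose shoulder rests on the block's top, 50 mm above the table. Tip 5 mm above the table; may lean up to 3 degrees.
- stylus_tip (a point): Tip of the stylus's pin (the stylus's origin).
- reject_box: Small printed carton, 90 (x) x 50 (y) x 60 (high) mm, about 90 g, standing on the scale's pan at the start: the box to be rejected. Origin at the centre of its underside. Grip it across the 50 mm side.
- bin: Open-front plastic picking bin, fixed, outside 280 (x) x 200 (y) mm (296 x 217 over the rim), walls 4 mm. Origin on the table under its centre, floor 4 mm thick; low front wall 74 mm high at its -x end, back wall at +x 165 mm high, side walls up to 165 mm high.
- screwdriver: Short screwdriver with a thick dark bulged handle of 24 mm diameter, in the other hole of the tool block, its top about 120 mm above the table. Origin 4 mm below the blade's end. Leave it.
- glue_stick: Glue stick, 27 mm diameter, 96 mm high, standing beside the scale's left side. Origin under its centre. Leave it.

How it is judged (in metres and radians):
On the way, in this order (a step that is already met when the one before it is completed fails the run):
1. the rejected box lies in the bin, let go, and the pan is empty (x of reject_box in the frame of bin between -0.1385 and 0.1385 m and y of reject_box in the frame of bin between -0.0985 and 0.0985 m and z of reject_box in the frame of bin between 0 and 0.1 m and linear speed of reject_box below 0.02 m/s and contact force between the arm and reject_box below 0.1 N and contact force between pan and anything else below 0.3 N), for 0.2 s.
2. the gripper has drawn the stylus clear of the tool block (height (world z) of stylus_tip above 0.055 m and contact force between the fingers and stylus above 1 N), for 0.2 s.
At the end, for the whole second after the job is handed in: The zero button is at least 3 of its 4 mm down, pressed by the stylus, whose tip is more than 15 mm inside the opening and within 6 mm of its axis and which the fingers still grip (over 2 N); nothing touches the pan (under 0.3 N); the rejected box lies at rest inside the bin, not touched by the arm (all of step 1 and value of joint zero_button above 0.003 m and contact force between stylus and scale above 1 N and contact force between the fingers and stylus above 2 N and z of stylus_tip in the frame of aperture below -0.015 m and x of stylus_tip in the frame of aperture between -0.006 and 0.006 m and y of stylus_tip in the frame of aperture between -0.006 and 0.006 m); the arm keeps its last pose, push and grip.
It fails at once if the button pressed (over 1.5 mm) while anything lies on or touches the pan (value of joint zero_button above 0.0015 m and contact force between pan and anything else above 0.3 N).
It fails at once if the screwdriver in the tool block moved by more than 30 mm (distance of screwdriver from where it was at the start of the episode above 0.03 m).
It fails at once if the glue stick moved by more than 30 mm (distance of glue_stick from where it was at the start of the episode above 0.03 m).
It also fails if it takes over 58 s, if anything falls off the work surface, if the arm or the gripper's body presses on something with over 40 N, if the wrist force passes 120 N, or if a joint passes its speed limit or range.

## Robot

A 7-joint arm with a two-finger parallel gripper is mounted at the origin on a cart in front of the work surface, level with it; the furniture and walls round the work are solid. World frame = base frame: x ahead of the robot, y to its left, z up, the work surface at z = 0. Lengths are in mm, angles in rad, forces in N, time in s.
With the tool pointing down it reaches from about 400 to 850 mm from the base axis. Payload 4.4 kg.
Tool frame: the origin (TCP) lies on the centre line of the jaws, within the pads' length; the fingertips stand 17 mm ahead of it and the grasp point (between the pads) lies 2 mm behind it; z points along the fingers, y is the line along which they close (so a half turn about z gives the same grasp; the last joint's range is limited). The gripper opens to 94 mm and grips with 3 to 60 N. Pads are 16 mm wide; open, the fingers measure 119 mm over their backs; the gripper's body (75 mm by 177 mm) begins 78 mm behind the grasp point.
Start: joints at [-1.407, 0.628, 0.038, 1.517, -0.027, 0.996, -0.02], TCP at [148.033, 632.933, 222.478] pointing down, gripper open.
Joint ranges: [-3.06, 3.06], [-0.37, 2.12], [-1.25, 1.32], [0.18, 2.47], [-1.1, 4.24], [0.23, 1.98], [-2.94, 2.94]. Speed limits (rad/s): [2.57, 2.57, 3.14, 3.14, 3.14, 3.14, 3.14].

## Interface

Orientations are given as a 3x3 rotation matrix whose columns are the frame's x, y, z axes.
In Python, from station import manip gives the robot as it stands.
- The arm moves only by the tool play_rows, never from a script. Its argument "motion" is a list of rows, each a list of 2 entries, a list of its own where there are three numbers: the shift along the world's x, y, z in mm, then the turn, a rotation vector about the world's x, y, z in rad. A call has exactly 8 rows; each row is the pose to reach, as a shift and turn from the pose commanded when the call began; what a row does not reach only later rows make up. A row lasts 1/8 s, in which the tool goes at most 62.5 mm and 10.7 degrees, less where a joint would pass 70% of its speed; a pose out of reach is approached as far as the arm can. A call with a gripper value outside its range is refused whole. "jaw" is the closure, from -1 (fully open) to 1 (shut), set as the call begins (left out, the last holds). The fingers move at their own pace and stop on an object; the grip force is fixed at half the most. Time passes only in rows, so rows that repeat a pose let the fingers close, or fill a call up. It gives the time, the measured TCP pose, the force, the opening and the grip force at its end, in the units of the state.
- manip.get_state(): the state, without advancing time (a new reading comes with each control period).
- manip.read_camera(name): name is "scene" or "top"; returns (picture, depth): 420x560x3 uint8, red, green, blue; 420x560 float32, mm along the optical axis (not along the pixel's ray), 0 where there is no reading.
- manip.camera_params(name): a dict with "fx", "fy", "cx", "cy" (pixels), "k1" (the pictures are not rectified: a ray, as slopes to the right and down, at radius r is drawn at 1 + k1 r^2 times it, then the intrinsics apply), "R" (3x3) and "t" (3): a world point X has camera coordinates R X + t. Camera axes: x right, y down, z forward; pixel columns grow to the right and rows downward; lengths in mm; the calibration is good to about 2 mm. A picture is of the moment at which its call begins. camera_params takes no time and is no camera call.
- manip.finish_job(): hands the job in; it is judged then, once.
The state is a dict: "time_s": time; "joints": joint angles; "joint_vel": joint speeds; "joint_efforts": joint torques, N m; "position": TCP position; "tool_rot": TCP orientation; "contact_force": force on the tool from outside, world axes, zero at the start; "ft_torque": the same for the moment, N m; "gripper_width": opening from 0.0 (shut) to 1.0 (fully open); "gripper_force": force on a finger pad.
Only numpy, scipy, OpenCV 4.12 (cv2) and the standard library are available. Lean on these libraries where they do the work, as an engineer would, in place of code of your own. Each camera call takes 0.05 s, during which the arm holds its last target. There are 200 camera calls.

## Working session

There is one attempt and no reset: what is moved stays moved. The work goes in short steps, Python scripts to look and compute and a tool call to move; the robot and the scene stay as the last step left them, time stands still between calls to the robot, and variables do not carry over. Pictures are saved under pics/ and viewed, at most 10 in all, crops included, and the job is handed in when it is done.

Besides the shell and the picture viewer there is one more tool, called by a JSON object that holds its "api" and its "payload", one argument or row to a line. play_rows: Moves the arm, as the interface text tells. Its arguments: {"type":"object","properties":{"motion":{"type":"array"},"jaw":{"type":"number"}},"required":["motion"]}

```bash
mkdir -p pics; ls; python3 - <<'E'
from station import manip
import cv2,numpy as np
for n in("scene","top"):
    p,d=manip.read_camera(n); np.savez(f"{n}0.npz",p=p,d=d)
    cv2.imwrite(f"pics/{n}0.png",p[:,:,::-1]); c=manip.camera_params(n)
    print(n,c)
s=manip.get_state();print(s["time_s"],s["position"],s["tool_rot"],s["gripper_width"])
E
```

```text
pics
scene {'fx': 499.8857824789214, 'fy': 499.8857824789214, 'cx': 262.8104167345028, 'cy': 201.01395176153085, 'k1': -0.11979547601018166, 'R': array([[ 0.85618984, -0.51642026, -0.01578224],
       [-0.27079637, -0.42252844, -0.86495031],
       [ 0.44000941,  0.74483544, -0.50160929]]), 't': array([-451.39727402,  191.13445286, 1118.3956087 ])}
top {'fx': 541.5902085630574, 'fy': 541.5902085630574, 'cx': 277.53684133408, 'cy': 212.63594614936636, 'k1': -0.032988920132997875, 'R': array([[ 0.02848717, -0.999473  ,  0.01556312],
       [-0.9870535 , -0.03058487, -0.15744829],
       [ 0.15784131, -0.01087637, -0.98740459]]), 't': array([ -21.50532139,  518.72350393, 1446.26612448])}
0.1 [147.91197201 632.38852705 221.68615701] [[-9.73713651e-01  2.27775356e-01 -3.36948468e-04]
 [ 2.27775602e-01  9.73712359e-01 -1.58656025e-03]
 [-3.32884378e-05 -1.62160402e-03 -9.99998685e-01]] 1.0015875996715011
```

View pics/scene0.png

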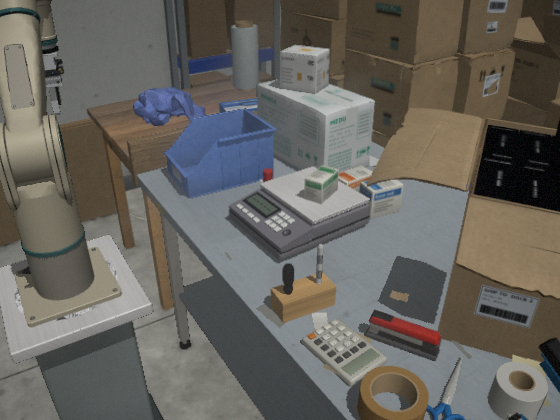

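View pics/top0.png

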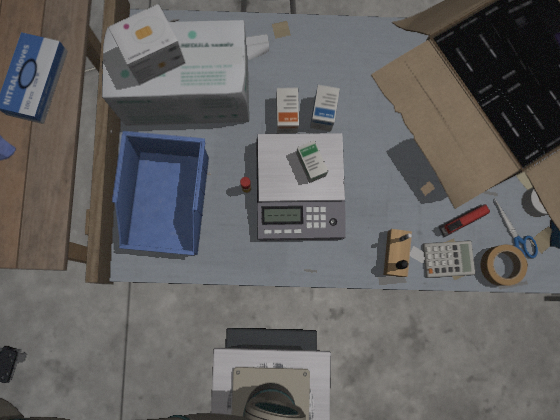

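```bash
cat > h.py <<'E'
import numpy as np,cv2
from station import manip
def K(c): return np.array([[c["fx"],0,c["cx"]],[0,c["fy"],c["cy"]],[0,0,1.]]),np.array([c["k1"],0,0,0.])
def rays(n,uv):
    c=manip.camera_params(n);k,d=K(c)
    q=cv2.undistortPoints(np.asarray(uv,float).reshape(-1,1,2),k,d)[:,0]
    dirs=np.c_[q,np.ones(len(q))]@c["R"]      # scaled so that depth is the factor
    return -c["R"].T@c["t"],dirs
def plane(n,uv,z):
    o,d=rays(n,uv); return o+d*((z-o[2])/d[:,2])[:,None]
def cloud(n,d):
    v,u=np.indices(d.shape); o,r=rays(n,np.c_[u.ravel(),v.ravel()])
    P=o+r*d.reshape(-1,1); P[d.ravel()==0]=np.nan
    return P.reshape(*d.shape,3)
def two(uvs,uvt):
    o1,a=rays("scene",[uvs]);o2,b=rays("top",[uvt]);a=a[0]/np.linalg.norm(a);b=b[0]/np.linalg.norm(b)
    s,t=np.linalg.lstsq(np.c_[a,-b],o2-o1,rcond=None)[0]
    p,q=o1+s*a,o2+t*b
    return (p+q)/2,np.linalg.norm(p-q)
def proj(n,X):
    c=manip.camera_params(n);k,d=K(c)
    return cv2.projectPoints(np.asarray(X,float).reshape(-1,3),cv2.Rodrigues(c["R"])[0],c["t"],k,d)[0][:,0]
E
python3 - <<'E'
from h import *
S=np.load("scene0.npz");T=np.load("top0.npz")
g=lambda p,x,y,w,h,s:cv2.resize(p[y:y+h,x:x+w,::-1],None,fx=s,fy=s,interpolation=cv2.INTER_CUBIC)
A=np.hstack([g(T["p"],245,125,110,120,2.5),g(T["p"],370,220,60,60,5)])
B=np.hstack([g(S["p"],225,155,180,100,2.5),g(S["p"],262,235,80,90,250/90)])
H=np.zeros((560,800,3),np.uint8);H[:300,:A.shape[1]]=A;H[305:305+250,:B.shape[1]]=B[:, :800]
cv2.imwrite("pics/c.png",H)
for n,D in(("scene",S),("top",T)):
    P=cloud(n,D["d"])
    for nm,pt in {"scene":dict(stylus=(320,247),screw=(288,280),block=(305,285),pan=(285,190),box=(322,180),hole=(285,225),glue=(268,172)),"top":dict(stylus=(405,237),block=(395,252),screw=(404,265),pan=(290,150),box=(312,160),hole=(333,222),glue=(245,184),binfloor=(163,190),table=(230,240))}[n].items():
        print(n,nm,P[pt[1],pt[0]].round(1))
E
```

```text
scene stylus [ 453.8 -345.8  142.4]
scene screw [ 379.3 -344.3   90.1]
scene block [ 427.4 -336.3   50.4]
scene pan [583.1 -23.1  83.2]
scene box [ 629.1 -119.1  142.3]
scene hole [ 511.4 -132.5   58.1]
scene glue [589.7  72.9  93.7]
top stylus [ 451.9 -335.9  127.1]
top block [ 419.6 -327.8   49.3]
top screw [ 379.6 -332.5  128.2]
top pan [684.6 -34.4  88. ]
top box [644.  -90.5 143.7]
top hole [ 498.9 -159.8   34.3]
top glue [584.7  83.3  97.2]
top binfloor [578.6 318.   10.8]
top table [443.6 123.9   4.4]
```

View pics/c.png

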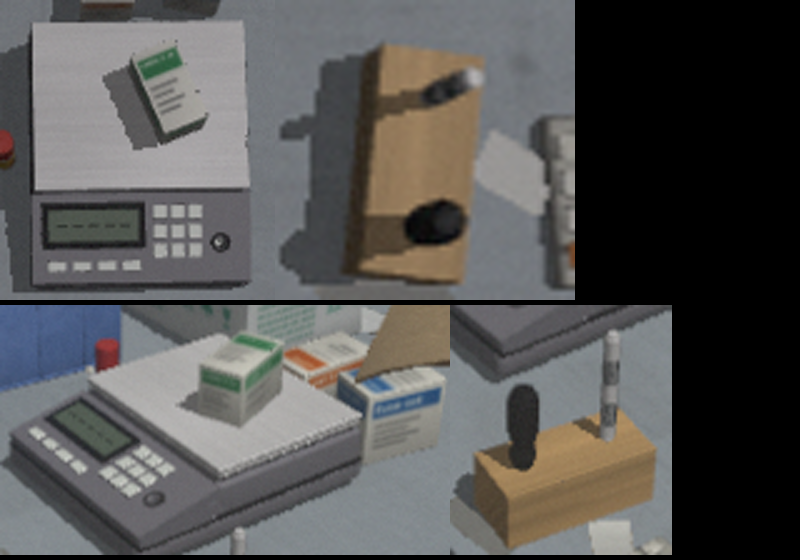

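```bash
python3 - <<'E'
from h import *
rect=lambda Q:[np.round(a,2) for a in (lambda r:(np.array(r[0]),np.array(r[1]),r[2]))(cv2.minAreaRect(Q[:,:2].astype(np.float32)))]
for n in("scene","top"):
    D=np.load(f"{n}0.npz");P=cloud(n,D["d"]);x,y,z=np.moveaxis(P,2,0)
    def reg(nm,m,pr=True):
        m=cv2.morphologyEx(m.astype(np.uint8),cv2.MORPH_OPEN,np.ones((2,2)))
        k,l,st,_=cv2.connectedComponentsWithStats(m); m=l==1+np.argmax(st[1:,4]); Q=P[m]
        print(n,nm,m.sum(),"mean",Q.mean(0).round(1),"med z",np.median(Q[:,2]).round(1),*rect(Q)); return Q
    r=lambda a,b,c,d:(x>a)&(x<b)&(y>c)&(y<d)
    reg("box",r(560,720,-180,0)&(z>137)&(z<152))
    reg("pan",r(500,760,-200,90)&(z>79)&(z<95))
    reg("block",r(330,520,-400,-280)&(z>44)&(z<58))
    reg("bin",r(380,760,200,450)&(z>60)&(z<185))
    reg("binrim",r(380,760,200,450)&(z>155)&(z<185))
    reg("glue",r(550,620,50,110)&(z>85)&(z<110))
    reg("scale",r(430,760,-200,110)&(z>25)&(z<95))
    reg("table",r(300,800,-300,500)&(abs(z)<10))
for nm,a,b in(("hole",(286.2,232.2),(333,221.8)),("butt",(320.3,244.7),(410,235)),("stybase",(318.8,283.6),(401.4,240))):
    print(nm,two(a,b))
print(plane("scene",[(318.8,283.6),(320.3,244.7)],50)[0],plane("scene",[(320.3,244.7)],145),plane("top",[(401.4,240)],50),plane("top",[(410,235)],145))
E
```

```text
scene box 370 mean [nan nan nan] med z nan [742.32 -29.04] [320.69  57.97] 35.0
scene pan 2390 mean [nan nan nan] med z nan [640.05 -67.7 ] [188.74 226.04] 3.52
scene block 1055 mean [nan nan nan] med z nan [ 438.78 -342.5 ] [ 57.7 163.3] 85.35
scene bin 3782 mean [nan nan nan] med z nan [542.32 300.08] [211.23 289.77] 82.88
scene binrim 292 mean [nan nan nan] med z nan [648.89 339.63] [137.31 259.07] 37.27
scene glue 55 mean [596.8  83.9  84.7] med z 90.5 [638.89 149.4 ] [193.74  22.29] 57.16
scene scale 6834 mean [nan nan nan] med z nan [586.48  -1.81] [315.3  397.68] 11.64
scene table 9091 mean [nan nan nan] med z nan [519.66  87.35] [282.8 827.6] 9.49
top box 656 mean [nan nan nan] med z nan [651.03 -96.66] [94.35 62.59] 25.3
top pan 4807 mean [nan nan nan] med z nan [650.29 -73.78] [205.76 242.11] 2.84
top block 777 mean [nan nan nan] med z nan [ 417.48 -347.69] [ 72.4  122.86] 83.66
top bin 3018 mean [nan nan nan] med z nan [552.08 327.76] [250.03 292.02] 84.8
top binrim 785 mean [nan nan nan] med z nan [642.86 351.04] [142.35 290.91] 39.41
top glue 86 mean [590.   82.1  89.9] med z 94.6 [595.27  78.73] [24.21 37.29] 46.1
top scale 8403 mean [nan nan nan] med z nan [601.35 -74.74] [300.55 248.8 ] 3.55
top table 23419 mean [nan nan nan] med z nan [nan nan] [0. 0.] 0.0
hole (array([ 497.12939738, -157.72533228,   56.14804559]), np.float64(2.009439222397696))
butt (array([ 455.29293405, -344.12567757,  146.30775607]), np.float64(0.41872241060393783))
stybase (array([ 454.00177121, -346.22273697,   48.87179511]), np.float64(2.5142792740873263))
[ 454.42901115 -347.62633835   50.        ] [[ 456.67662696 -342.70705279  145.        ]] [[ 452.7591695  -345.30078428   50.        ]] [[ 455.27242117 -344.35403983  145.        ]]
```

```bash
python3 - <<'E'
from h import *
T=np.load("top0.npz");S=np.load("scene0.npz")
for n,D in(("top",T),("scene",S)):
    P=cloud(n,cv2.medianBlur(D["d"],5));x,y,z=np.moveaxis(P,2,0)
    m=(abs(x-645)<75)&(abs(y+95)<75)&(z>130)&(z<160)
    Q=P[m];zt=np.median(Q[:,2]);v,u=np.nonzero(m)
    hull=cv2.convexHull(plane(n,np.c_[u,v],145)[:,:2].astype(np.float32))
    print(n,m.sum(),zt,cv2.minAreaRect(hull))
# green/white brightness based mask, top
print("box top corners",plane("top",[(245+130/2.5,125+55/2.5),(245+178/2.5,125+38/2.5),(245+208/2.5,125+120/2.5),(245+165/2.5,125+138/2.5)],145).round(1))
print("bin back",plane("top",[(118,133),(207,139)],165).round(1),"front",plane("top",[(118,245),(196,254)],74).round(1))
print("hole",plane("top",[(333,221.8)],56),plane("scene",[(286.2,232.2)],56))
print("pan corners",plane("top",[(245+33/2.5,125+22/2.5),(245+244/2.5,125+22/2.5),(245+248/2.5,125+190/2.5),(245+32/2.5,125+188/2.5)],85).round(1))
E
```

```text
top 690 145.14257260875752 ((645.4974975585938, -90.2894515991211), (92.64610290527344, 52.74612045288086), 24.866823196411133)
scene 463 142.02990163976688 ((637.8018188476562, -104.416015625), (110.41313171386719, 60.07958984375), 25.425315856933594)
box top corners [[ 677.2  -50.7  145. ]
 [ 697.3 -100.5  145. ]
 [ 610.4 -133.   145. ]
 [ 589.9  -88.8  145. ]]
bin back [[694.  411.5 165. ]
 [685.2 181.9 165. ]] front [[413.8 415.3  74. ]
 [396.3 207.1  74. ]]
hole [[ 496.24200997 -157.27685273   56.        ]] [[ 498.28514142 -157.76096728   56.        ]]
pan corners [[ 728.3   53.4   85. ]
 [ 736.  -177.4   85. ]
 [ 549.2 -183.3   85. ]
 [ 544.2   48.1   85. ]]
```

{"api": "play_rows", "payload": {
  "motion": [
    [[44, -41, 20], [0, 0, -0.18]],
    [[88, -83, 40], [0, 0, -0.36]],
    [[132, -125, 60], [0, 0, -0.54]],
    [[176, -166, 78], [0, 0, -0.72]],
    [[220, -208, 78], [0, 0, -0.9]],
    [[264, -249, 78], [0, 0, -1.08]],
    [[308, -290, 78], [0, 0, -1.26]],
    [[352, -333, 78], [0, 0, -1.44]]
  ],
  "jaw": -1
}}

```text
time_s: 1.1
position: [501.0, 298.7, 300.3]
tool_rot: [[0.104, 0.995, -0.0], [0.995, -0.104, 0.0], [0.0, -0.0, -1.0]]
contact_force: [0.1, 0.5, 0.8]
gripper_width: 1.005
gripper_force: 0.0
```

{"api": "play_rows", "payload": {
  "motion": [
    [[20, -56, 0], [0, 0, -0.15]],
    [[40, -112, 0], [0, 0, -0.3]],
    [[61, -168, 0], [0, 0, -0.45]],
    [[82, -224, 0], [0, 0, -0.6]],
    [[103, -280, 0], [0, 0, -0.75]],
    [[124, -336, 0], [0, 0, -0.9]],
    [[144, -392, 0], [0, 0, -1.044]],
    [[144, -392, -40], [0, 0, -1.044]]
  ]
}}

```text
time_s: 2.1
position: [645.7, -100.1, 262.4]
tool_rot: [[0.914, 0.406, 0.006], [0.406, -0.914, -0.006], [0.003, 0.008, -1.0]]
contact_force: [-0.5, 0.9, -0.6]
gripper_width: 1.006
gripper_force: 0.0
```

{"api": "play_rows", "payload": {
  "motion": [
    [[0, 0, 0], [0, 0, 0]],
    [[0, 0, -20], [0, 0, 0]],
    [[0, 0, -45], [0, 0, 0]],
    [[0, 0, -70], [0, 0, 0]],
    [[0, 0, -95], [0, 0, 0]],
    [[0, 0, -118], [0, 0, 0]],
    [[0, 0, -132], [0, 0, 0]],
    [[0, 0, -135], [0, 0, 0]]
  ]
}}

```text
time_s: 3.1
position: [644.2, -91.1, 125.5]
tool_rot: [[0.909, 0.416, -0.0], [0.416, -0.909, 0.001], [-0.0, -0.001, -1.0]]
contact_force: [-0.1, 0.2, -0.6]
gripper_width: 0.996
gripper_force: 0.0
```

```bash
python3 - <<'E'
from h import *
s=manip.get_state();print(s["position"],s["contact_force"],s["joints"])
g=lambda p,x,y,w,h,s:cv2.resize(p[y:y+h,x:x+w,::-1],None,fx=s,fy=s)
p,_=manip.read_camera("top");q,_=manip.read_camera("scene")
cv2.imwrite("pics/g.png",np.hstack([g(p,245,110,130,140,2.8),g(q,225,80,130,140,2.8)]))
E
```

```text
[644.15915505 -91.14378143 125.45863896] [-0.12955124  0.1722392  -0.60849444] [-0.25222808  0.82502651  0.62829812  1.61517402 -0.5855903   0.89773903
 -0.54374315]
```

View pics/g.png

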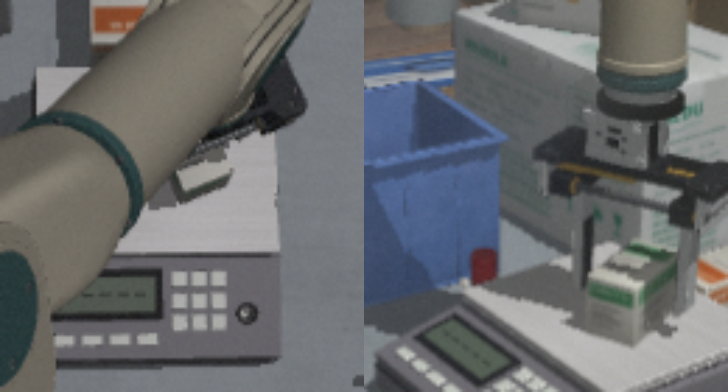

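The two fingers straddle the box (scene crop, box at about (630,290) between the fingers), so I close and lift.

{"api": "play_rows", "payload": {
  "motion": [
    [[0, 0, 0], [0, 0, 0]],
    [[0, 0, 0], [0, 0, 0]],
    [[0, 0, 0], [0, 0, 0]],
    [[0, 0, 0], [0, 0, 0]],
    [[0, 0, 0], [0, 0, 0]],
    [[0, 0, 0], [0, 0, 0]],
    [[0, 0, 0], [0, 0, 0]],
    [[0, 0, 0], [0, 0, 0]]
  ],
  "jaw": 1
}}

```text
time_s: 4.2
position: [644.0, -92.1, 125.5]
tool_rot: [[0.91, 0.415, 0.0], [0.415, -0.91, -0.0], [0.0, 0.0, -1.0]]
contact_force: [-0.2, 0.1, 1.1]
gripper_width: 0.533
gripper_force: 30.0
```

{"api": "play_rows", "payload": {
  "motion": [
    [[0, 0, 15], [0, 0, 0]],
    [[0, 0, 40], [0, 0, 0]],
    [[0, 0, 70], [0, 0, 0]],
    [[0, 0, 100], [0, 0, 0]],
    [[0, 0, 130], [0, 0, 0]],
    [[0, 0, 150], [0, 0, 0]],
    [[0, 0, 160], [0, 0, 0]],
    [[0, 0, 160], [0, 0, 0]]
  ]
}}

```text
time_s: 5.2
position: [644.2, -92.2, 286.1]
tool_rot: [[0.91, 0.415, 0.001], [0.415, -0.91, -0.0], [0.001, 0.001, -1.0]]
contact_force: [-0.6, 0.3, -0.8]
gripper_width: 0.529
gripper_force: 30.0
```

{"api": "play_rows", "payload": {
  "motion": [
    [[-8, 30, 0], [0, 0, -0.06]],
    [[-22, 88, 0], [0, 0, -0.13]],
    [[-37, 148, 0], [0, 0, -0.2]],
    [[-52, 208, 0], [0, 0, -0.27]],
    [[-67, 268, 0], [0, 0, -0.34]],
    [[-82, 328, 0], [0, 0, -0.41]],
    [[-95, 378, 0], [0, 0, -0.48]],
    [[-99, 395, 0], [0, 0, -0.48]]
  ]
}}

```text
time_s: 6.2
position: [542.7, 307.3, 283.6]
tool_rot: [[0.999, -0.046, -0.003], [-0.046, -0.999, -0.0], [-0.003, 0.0, -1.0]]
contact_force: [0.8, -0.2, -1.0]
gripper_width: 0.527
gripper_force: 30.0
```

{"api": "play_rows", "payload": {
  "motion": [
    [[0, 0, -10], [0, 0, 0]],
    [[0, 0, -35], [0, 0, 0]],
    [[0, 0, -65], [0, 0, 0]],
    [[0, 0, -95], [0, 0, 0]],
    [[0, 0, -125], [0, 0, 0]],
    [[0, 0, -155], [0, 0, 0]],
    [[0, 0, -175], [0, 0, 0]],
    [[0, 0, -177], [0, 0, 0]]
  ]
}}

```text
time_s: 7.2
position: [544.7, 300.9, 107.2]
tool_rot: [[0.999, -0.054, -0.002], [-0.054, -0.999, -0.002], [-0.002, 0.002, -1.0]]
contact_force: [-0.1, 0.6, -0.2]
gripper_width: 0.531
gripper_force: 30.0
```

{"api": "play_rows", "payload": {
  "motion": [
    [[0, 0, 0], [0, 0, 0]],
    [[0, 0, 0], [0, 0, 0]],
    [[0, 0, 0], [0, 0, 0]],
    [[0, 0, 0], [0, 0, 0]],
    [[0, 0, 20], [0, 0, 0]],
    [[0, 0, 60], [0, 0, 0]],
    [[0, 0, 110], [0, 0, 0]],
    [[0, 0, 160], [0, 0, 0]]
  ],
  "jaw": -0.2
}}

```text
time_s: 8.2
position: [545.1, 302.6, 271.5]
tool_rot: [[0.999, -0.053, 0.001], [-0.053, -0.999, 0.0], [0.001, -0.0, -1.0]]
contact_force: [0.6, 0.4, -0.4]
gripper_width: 0.602
gripper_force: 0.0
```

```bash
python3 - <<'E'
from h import *
s=manip.get_state();print(s["time_s"],s["position"],s["gripper_width"],s["joints"])
g=lambda p,x,y,w,h,s:cv2.resize(p[y:y+h,x:x+w,::-1],None,fx=s,fy=s)
p,_=manip.read_camera("top");q,_=manip.read_camera("scene")
cv2.imwrite("pics/b.png",np.hstack([g(p,100,110,260,150,1.5),g(q,150,80,260,150,1.5)]))
E
```

```text
8.2 [545.1202863  302.62680655 271.49114591] 0.6015120285903673 [-1.0523454   0.69371654  0.90954095  1.55042584 -0.57623723  1.18310676
 -1.65628182]
```

View pics/b.png

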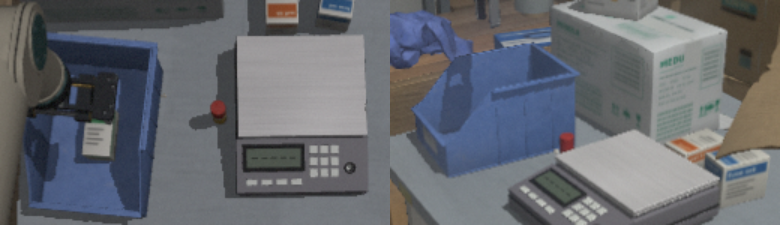

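{"api": "play_rows", "payload": {
  "motion": [
    [[-5, -25, 0], [0, 0, 0.02]],
    [[-12, -75, 0], [0, 0, 0.04]],
    [[-20, -130, 0], [0, 0, 0.06]],
    [[-28, -190, 0], [0, 0, 0.083]],
    [[-36, -250, 0], [0, 0, 0.083]],
    [[-44, -310, 0], [0, 0, 0.083]],
    [[-52, -370, 0], [0, 0, 0.083]],
    [[-60, -430, 0], [0, 0, 0.083]]
  ]
}}

```text
time_s: 9.3
position: [484.5, -128.9, 269.0]
tool_rot: [[1.0, 0.031, 0.001], [0.031, -1.0, 0.0], [0.001, -0.0, -1.0]]
contact_force: [0.6, 0.4, 0.6]
gripper_width: 0.596
gripper_force: 0.0
```

{"api": "play_rows", "payload": {
  "motion": [
    [[-8, -55, 0], [0, 0, 0]],
    [[-16, -110, 0], [0, 0, 0]],
    [[-23, -155, 0], [0, 0, 0]],
    [[-28, -195, 0], [0, 0, 0]],
    [[-30.5, -213, 0], [0, 0, 0]],
    [[-30.5, -218, 0], [0, 0, 0]],
    [[-30.5, -218, -30], [0, 0, 0]],
    [[-30.5, -218, -50], [0, 0, 0]]
  ]
}}

```text
time_s: 10.3
position: [454.8, -343.5, 217.7]
tool_rot: [[0.999, 0.032, -0.0], [0.032, -0.999, 0.001], [-0.0, -0.001, -1.0]]
contact_force: [0.9, 1.1, 0.0]
gripper_width: 0.604
gripper_force: 0.0
```

```bash
python3 - <<'E'
from h import *
s=manip.get_state();print(s["time_s"],s["position"],s["tool_rot"].round(3),s["joints"].round(2))
g=lambda p,x,y,w,h,s:cv2.resize(p[y:y+h,x:x+w,::-1],None,fx=s,fy=s)
p,_=manip.read_camera("top");q,_=manip.read_camera("scene")
cv2.imwrite("pics/s.png",np.hstack([g(p,340,180,120,130,3.2),g(q,250,160,120,130,3.2)]))
# hole: dark blob near the seeds, initial pictures
for n,(u,v) in(("scene",(286,232)),("top",(333,222))):
    G=cv2.cvtColor(np.load(f"{n}0.npz")["p"],cv2.COLOR_RGB2GRAY).astype(float)[v-6:v+7,u-6:u+7]
    w=np.clip(0.75*np.median(G)-G,0,None); vv,uu=np.indices(w.shape)
    c=(u-6+(w*uu).sum()/w.sum(),v-6+(w*vv).sum()/w.sum());print(n,c,plane(n,[c],56)); print(G.astype(int))
E
```

```text
10.3 [ 454.82176593 -343.48130357  217.65031695] [[ 0.999  0.032 -0.   ]
 [ 0.032 -0.999  0.001]
 [-0.    -0.001 -1.   ]] [ 0.12  0.64  0.79  1.76 -0.54  0.97 -0.42]
scene (np.float64(287.52789699570815), np.float64(232.51931330472104)) [[ 500.19852265 -160.60709319   56.        ]]
[[102 112 147 187 170 175 130 105 105 105 107 105 104]
 [134 111 103 154 134 108 107 105 106 104 104 104 106]
 [191 138 105 106 105 107 103 105 107 104 106 105 105]
 [172 132 104 108 107  96  87  88  87  93 102 105 107]
 [109 106 106  97  85  81  77  74  67  68  83 103 107]
 [106 107  96  74  89 100  90  85  78  58  66  97 108]
 [106 106  76  71 106 104  91  79  74  59  66  96 106]
 [107 102  79  75  91  93  84  74  62  52  69  97 106]
 [106 106  87  67  71  75  72  62  65  81  92 102 107]
 [105 106  97  87  74  73  74  82  90  98 107 104 105]
 [105 105 105 106  99  96  96 103 106 107 105 106 104]
 [105 106 103 106 105 103 104 106 106 107 103 106 105]
 [105 103 103 105 105 105 104 104 103 106 105 106 105]]
top (np.float64(333.164592760181), np.float64(221.51866515837105)) [[ 497.02785001 -157.71536551   56.        ]]
[[ 98 100 100  99  98 100  98  98  98 100  98  98 100]
 [ 99  97  98 100  97  96  97  99 100  97 100  99 100]
 [ 98  97  99 100  68  50  47  54  84  98 100  99  99]
 [ 99  97  94  59  49  67  66  41  41  69  98  99  99]
 [100  98  79  42  84  93  93  57  44  43  98  99  97]
 [ 98  98  46  54 158 100  97  62  41  30  80 100  98]
 [ 99  97  39  54 135 157  98  45  51  35  96 100  98]
 [ 97  96  93  39  77  86  42  53  41  46  96  99  97]
 [ 97  97  98  58  48  69  56  52  38  71  95  99  99]
 [ 98  98  99  97  73  48  47  64  91  96  98  96  99]
 [ 97  97  97  99  96  92  91  95  96  99 101  97  98]
 [ 99  99  98  99  96  98  97  97  97  98  98  98  97]
 [ 99  98  97  98  96  98  98  98 100  97  99  97  97]]
```

View pics/s.png

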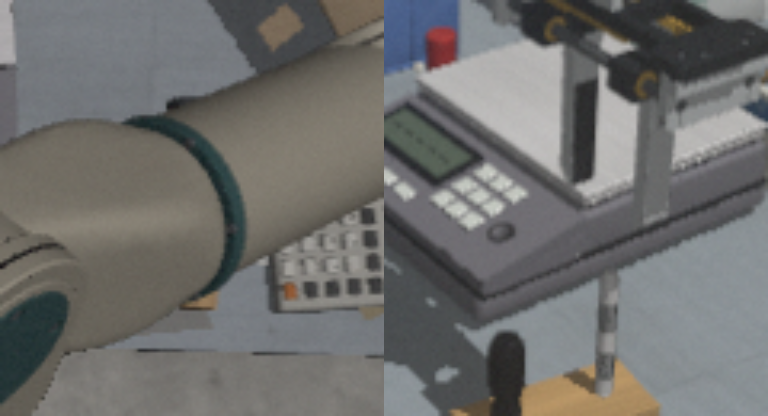

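{"api": "play_rows", "payload": {
  "motion": [
    [[0, 0, -10], [0, 0, 0]],
    [[0, 0, -30], [0, 0, 0]],
    [[0, 0, -52], [0, 0, 0]],
    [[0, 0, -74], [0, 0, 0]],
    [[0, 0, -95], [0, 0, 0]],
    [[0, 0, -110], [0, 0, 0]],
    [[0, 0, -117], [0, 0, 0]],
    [[0, 0, -117], [0, 0, 0]]
  ]
}}

```text
time_s: 11.4
position: [454.6, -345.1, 101.5]
tool_rot: [[1.0, 0.031, 0.0], [0.031, -1.0, -0.0], [0.0, 0.0, -1.0]]
contact_force: [-0.1, 0.2, 0.2]
gripper_width: 0.6
gripper_force: 0.0
```

{"api": "play_rows", "payload": {
  "motion": [
    [[0, 0, 0], [0, 0, 0]],
    [[0, 0, 0], [0, 0, 0]],
    [[0, 0, 0], [0, 0, 0]],
    [[0, 0, 0], [0, 0, 0]],
    [[0, 0, 0], [0, 0, 0]],
    [[0, 0, 0], [0, 0, 0]],
    [[0, 0, 0], [0, 0, 0]],
    [[0, 0, 0], [0, 0, 0]]
  ],
  "jaw": 1
}}

```text
time_s: 12.4
position: [454.5, -343.7, 101.3]
tool_rot: [[1.0, 0.031, -0.0], [0.031, -1.0, 0.002], [-0.0, -0.002, -1.0]]
contact_force: [0.4, 5.9, 3.8]
gripper_width: 0.128
gripper_force: 30.0
```

{"api": "play_rows", "payload": {
  "motion": [
    [[0, 1.5, 5], [0, 0, 0]],
    [[0, 1.5, 20], [0, 0, 0]],
    [[0, 1.5, 40], [0, 0, 0]],
    [[0, 1.5, 60], [0, 0, 0]],
    [[0, 1.5, 80], [0, 0, 0]],
    [[0, 1.5, 100], [0, 0, 0]],
    [[0, 1.5, 115], [0, 0, 0]],
    [[0, 1.5, 120], [0, 0, 0]]
  ]
}}

```text
time_s: 13.4
position: [454.8, -344.8, 223.0]
tool_rot: [[1.0, 0.03, 0.002], [0.03, -1.0, -0.003], [0.002, 0.003, -1.0]]
contact_force: [1.0, 1.0, -0.0]
gripper_width: 0.123
gripper_force: 30.0
```

{"api": "play_rows", "payload": {
  "motion": [
    [[2, 20, 0], [0, -0.03, 0]],
    [[4, 55, 0], [0.001, -0.06, 0]],
    [[6, 90, 0], [0.002, -0.1, 0]],
    [[9, 125, -5], [0.003, -0.14, 0]],
    [[12, 155, -12], [0.005, -0.18, 0]],
    [[14, 175, -22], [0.006, -0.21, 0]],
    [[14.5, 185, -30], [0.006, -0.21, 0]],
    [[14.5, 185, -32], [0.006, -0.21, 0]]
  ]
}}

```text
time_s: 14.4
position: [469.1, -158.4, 189.0]
tool_rot: [[0.978, 0.031, 0.207], [0.031, -1.0, 0.006], [0.208, 0.001, -0.978]]
contact_force: [-0.1, 0.4, 0.7]
gripper_width: 0.122
gripper_force: 30.0
```

```bash
python3 - <<'E'
from h import *
s=manip.get_state();print(s["time_s"],s["position"],s["tool_rot"].round(3),s["joints"].round(2),s["gripper_force"])
q,_=manip.read_camera("scene")
s=manip.get_state();pos=s["position"];z=s["tool_rot"][:,2]
print("tip model",pos+96.3*z,"proj tip,h hole",proj("scene",[pos+96.3*z,pos+51.3*z,[497.4,-157.7,56]]))
np.save("q1.npy",q)
cv2.imwrite("pics/h1.png",cv2.resize(q[170:260,240:330,::-1],None,fx=6.5,fy=6.5,interpolation=cv2.INTER_CUBIC))
p,_=manip.read_camera("top");np.save("p1.npy",p)
E
```

```text
14.4 [ 469.08650503 -158.4428414   189.03738852] [[ 0.978  0.031  0.207]
 [ 0.031 -1.     0.006]
 [ 0.208  0.001 -0.978]] [-0.16  0.46  0.67  2.17 -0.78  0.54 -0.44] 29.982942044734955
tip model [ 489.25170857 -158.73875872   94.95750046] proj tip,h hole [[283.33767607 219.66387371]
 [280.05611176 204.579137  ]
 [285.87599043 232.2988105 ]]
```

View pics/h1.png

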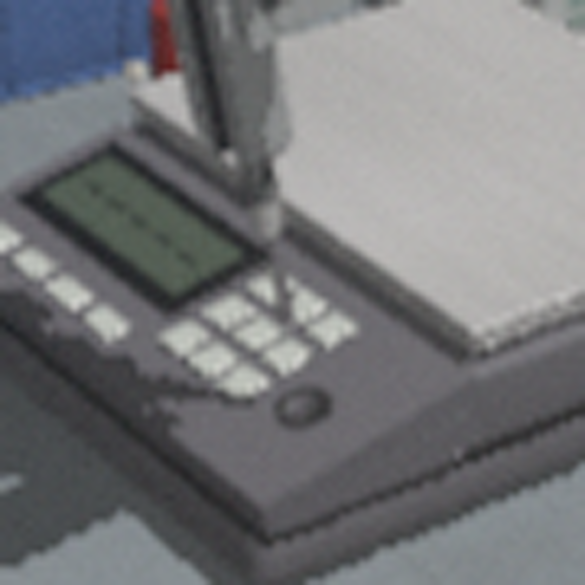

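{"api": "play_rows", "payload": {
  "motion": [
    [[1, 0, -5], [0, 0, 0]],
    [[2, 0, -10], [0, 0, 0]],
    [[3.2, 0.1, -15], [0, 0, 0]],
    [[4.2, 0.1, -20], [0, 0, 0]],
    [[5.3, 0.2, -25], [0, 0, 0]],
    [[6.6, 0.2, -31.3], [0, 0, 0]],
    [[6.6, 0.2, -31.3], [0, 0, 0]],
    [[6.6, 0.2, -31.3], [0, 0, 0]]
  ]
}}

```text
time_s: 15.5
position: [475.6, -158.5, 158.2]
tool_rot: [[0.978, 0.031, 0.208], [0.03, -1.0, 0.006], [0.209, 0.001, -0.978]]
contact_force: [0.0, 0.9, -0.5]
gripper_width: 0.124
gripper_force: 30.0
```

```bash
python3 - <<'E'
from h import *
s=manip.get_state();pos=s["position"];z=s["tool_rot"][:,2];H=np.array([497.4,-157.7,56])
q,_=manip.read_camera("scene");p,_=manip.read_camera("top")
print(pos,"tip model",pos+96.3*z,"proj tip,shoulder,hole",proj("scene",[pos+96.3*z,pos+51.3*z,H]),proj("top",[pos+96.3*z,pos-43*z,H]))
g=lambda p,x,y,w,h,s:cv2.resize(p[y:y+h,x:x+w,::-1],None,fx=s,fy=s,interpolation=cv2.INTER_CUBIC)
cv2.imwrite("pics/h2.png",np.hstack([g(q,265,200,40,45,12),g(p,320,200,25,45,12)]))
E
```

```text
[ 475.63616797 -158.49131745  158.18692231] tip model [ 495.7146067  -157.93127153   64.00500978] proj tip,shoulder,hole [[285.36342324 229.7500838 ]
 [282.18429919 215.16198373]
 [285.87599043 232.2988105 ]] [[333.58472922 221.58356689]
 [340.32678739 225.48400665]
 [333.1606456  221.38296412]]
```

View pics/h2.png

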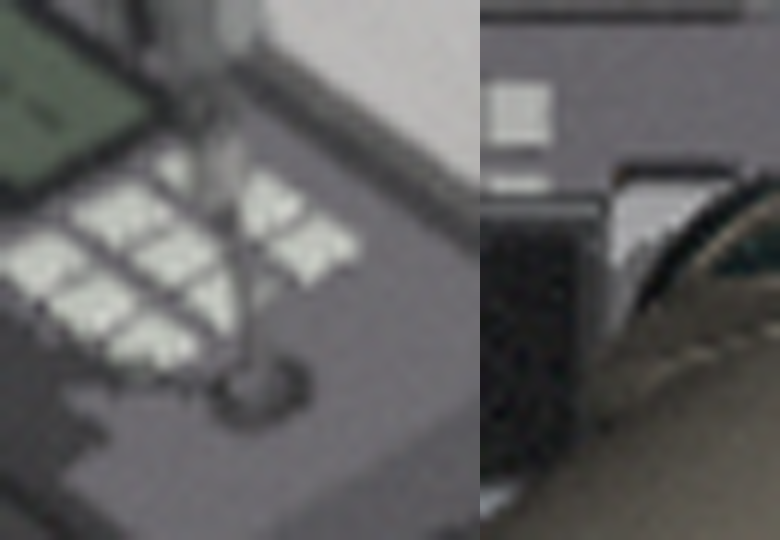

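{"api": "play_rows", "payload": {
  "motion": [
    [[0.4, 0, -2], [0, 0, 0]],
    [[0.8, 0, -4], [0, 0, 0]],
    [[1.3, 0, -6], [0, 0, 0]],
    [[1.7, 0, -8], [0, 0, 0]],
    [[2.1, 0.1, -10], [0, 0, 0]],
    [[2.5, 0.1, -12], [0, 0, 0]],
    [[3, 0.1, -14], [0, 0, 0]],
    [[3.3, 0.1, -15.6], [0, 0, 0]]
  ]
}}

```text
time_s: 16.6
position: [478.9, -158.3, 142.4]
tool_rot: [[0.978, 0.031, 0.208], [0.03, -1.0, 0.006], [0.209, 0.0, -0.978]]
contact_force: [-0.1, 0.1, -0.6]
gripper_width: 0.122
gripper_force: 30.0
```

{"api": "play_rows", "payload": {
  "motion": [
    [[0.2, 0, -1], [0, 0, 0]],
    [[0.4, 0, -2], [0, 0, 0]],
    [[0.6, 0, -3], [0, 0, 0]],
    [[0.8, 0, -4], [0, 0, 0]],
    [[1.1, 0, -5], [0, 0, 0]],
    [[1.3, 0, -6], [0, 0, 0]],
    [[1.5, 0, -7], [0, 0, 0]],
    [[1.7, 0, -7.8], [0, 0, 0]]
  ]
}}

```text
time_s: 17.6
position: [480.6, -158.3, 134.8]
tool_rot: [[0.978, 0.031, 0.209], [0.03, -1.0, 0.006], [0.209, 0.0, -0.978]]
contact_force: [-0.5, 0.7, 1.4]
gripper_width: 0.121
gripper_force: 30.0
```

{"api": "play_rows", "payload": {
  "motion": [
    [[0.1, 0, -0.5], [0, 0, 0]],
    [[0.2, 0, -1], [0, 0, 0]],
    [[0.3, 0, -1.5], [0, 0, 0]],
    [[0.4, 0, -2], [0, 0, 0]],
    [[0.5, 0, -2.4], [0, 0, 0]],
    [[0.6, 0, -2.8], [0, 0, 0]],
    [[0.7, 0, -3.2], [0, 0, 0]],
    [[0.7, 0, -3.2], [0, 0, 0]]
  ]
}}

```text
time_s: 18.6
position: [481.3, -158.3, 131.8]
tool_rot: [[0.977, 0.03, 0.209], [0.03, -1.0, 0.006], [0.209, 0.0, -0.978]]
contact_force: [-2.5, 0.9, 6.4]
gripper_width: 0.121
gripper_force: 30.0
```

{"api": "play_rows", "payload": {
  "motion": [
    [[0.1, 0, -0.5], [0, 0, 0]],
    [[0.2, 0, -1], [0, 0, 0]],
    [[0.3, 0, -1.3], [0, 0, 0]],
    [[0.3, 0, -1.3], [0, 0, 0]],
    [[0.3, 0, -1.3], [0, 0, 0]],
    [[0.3, 0, -1.3], [0, 0, 0]],
    [[0.3, 0, -1.3], [0, 0, 0]],
    [[0.3, 0, -1.3], [0, 0, 0]]
  ]
}}

```text
time_s: 19.6
position: [481.6, -158.3, 131.2]
tool_rot: [[0.977, 0.03, 0.21], [0.03, -1.0, 0.007], [0.21, -0.0, -0.978]]
contact_force: [-4.3, 1.0, 15.8]
gripper_width: 0.124
gripper_force: 30.0
```

```bash
python3 - <<'E'
from h import *
s=manip.get_state();print(s["position"],s["contact_force"],s["gripper_force"])
p,_=manip.read_camera("top");q,_=manip.read_camera("scene")
g=lambda p,x,y,w,h,s:cv2.resize(p[y:y+h,x:x+w,::-1],None,fx=s,fy=s,interpolation=cv2.INTER_CUBIC)
cv2.imwrite("pics/f.png",np.hstack([g(q,255,195,45,50,8),g(p,90,110,200,200,2)]))
E
```

```text
[ 481.61316476 -158.34008587  131.1910099 ] [-4.30829882  1.01797616 15.82021236] 30.002185106277466
```

View pics/f.png

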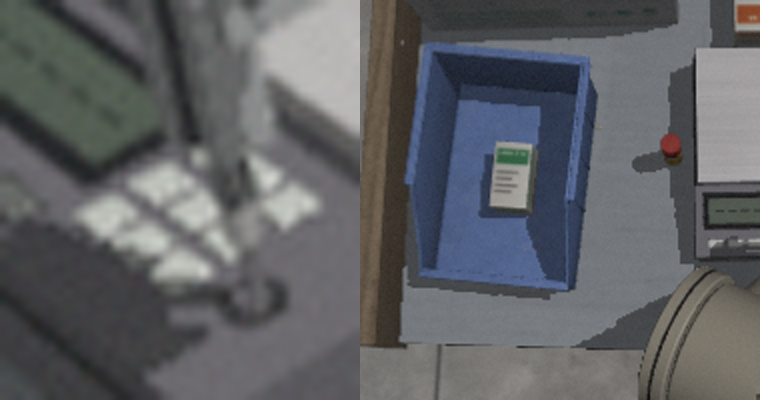

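The pin is inside the ring at about (255,300) in the left crop. The box lies flat in the bin at about (512,177), and the axial force rose steeply to 16 N, so the button is on its stop.

```bash
python3 -c "
from station import manip
print(manip.get_state()['contact_force']);print(manip.finish_job())"
```

```text
[-5.1334802   1.09542603 14.98840901]
the job is handed in; nothing more can be done
None
```

The job is handed in at about 20 s, with no verdict returned: the box lies in the bin, the pan is empty, and the gripped stylus holds the zero button down with about 16 N, which I read as the button being on its stop.

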